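Take the cap off the dosing canister and keep hold of it

ROBOT

A 6-joint arm with a two-finger parallel gripper is mounted at the origin on a cart in front of the work surface, level with it; the furniture and walls round the work are solid. World frame = base frame: x ahead of the robot, y to its left, z up, the work surface at z = 0. Lengths are in m, angles in degrees, forces in N, time in s.
With the tool pointing down it reaches from about 0.325 to 0.775 m from the base axis. Payload 9.3 kg.
Tool frame: the origin (TCP) lies midway between the tips of the shut fingers; the grasp point (between the pads) lies 19 mm behind it; z points along the fingers, y is the line along which they close (so a half turn about z gives the same grasp; the last joint's range is limited). The gripper opens to 85 mm and grips with 20 to 120 N. Pads are 22 mm wide; open, the fingers measure 114 mm over their backs; the gripper's body (76 mm by 85 mm) begins 54 mm behind the grasp point. The pads swing forward as they close: fully open they stand 13 mm farther back than shut.
Start: joints at [59.611, 14.817, 1.232, 76.415, 0, 81.257], TCP at [0.203, 0.511, 0.231] pointing down, gripper open.
Joint ranges: [-174.27, 174.27], [-52.1, 104.24], [-59.71, 78.15], [-110.17, 111.67], [-87.03, 83.33], [-180, 180]. Speed limits (degrees/s): [127.2, 127.2, 159.86, 180, 180, 180].

INTERFACE

Orientations are given as [roll, pitch, yaw] about the fixed x, y, z axes, in that order (R = Rz(yaw) Ry(pitch) Rx(roll)).
In Python, from workcell import ctrl, read_camera, hand_in gives the robot as it stands.
- The arm moves only by the tool move_arm, never from a script. Its argument "increments" is a list of rows, each a list of 5 numbers: the shift along the tool's x, y, z in cm, then the turn about the tool's z in units of 5 degrees (1.0 is 5 degrees), then the finger opening in cm, from 0 to 8.54. A call has 1 to 12 rows; each row is the pose to reach, as a shift and turn from the pose commanded when the call began, along the tool's axes at that moment; what a row does not reach only later rows make up. A row lasts 1/12 s, in which the tool goes at most 41.7 mm and 7.16 degrees, less where a joint would pass 70% of its speed; a pose out of reach is approached as far as the arm can. A call with a gripper value outside its range is refused whole. The fingers move at their own pace and stop on an object; "newtons" is the grip in N (left out, the last holds). Time passes only in rows, so rows that repeat a pose let the fingers close. It gives the time, the measured TCP pose, the force, the opening and the grip force at its end, in the units of the state.
- ctrl.get_obs(): the state, without advancing time (a new reading comes with each control period).
- read_camera(name): name is "side" or "top" or "wrist"; returns a dict with "image" (400x640x3 uint8, red, green, blue), "range_z" (400x640 float32, m along the optical axis (not along the pixel's ray), 0 where there is no reading), "intrinsics" (3x3 intrinsics, pixels), "distortion" ([k1, k2, p1, p2, k3] as OpenCV has them; the pictures are not rectified), "origin" and "orientation" of the camera in the world; the wrist camera has in their place "T_tool_cam" (4x4, takes a point from camera to tool coordinates, whose origin is the TCP and whose axes are the flange's). Camera axes: x right, y down, z forward; pixel columns grow to the right and rows downward; lengths in m; the calibration is good to about 2 mm. A picture is of the moment at which its call begins: read the wrist's pose just before it.
- hand_in(): hands the job in; it is judged then, once.
The state is a dict: "time": time; "qpos": joint angles; "qd": joint speeds; "effort": joint torques, N m; "tcp_pos": TCP position; "tool_rot": TCP orientation; "wrist_force": force on the tool from outside, world axes, zero at the start; "ft_torque": the same for the moment, N m; "gripper_width": finger opening in m; "gripper_force": force on a finger pad.
Only numpy, scipy, OpenCV 4.12 (cv2) and the standard library are available. Lean on these libraries where they do the work, as an engineer would, in place of code of your own. Each camera call takes 0.05 s, during which the arm holds its last target. There are 200 camera calls.

TASK

The dosing canister standing in the steel drip tray needs a refill. Nobody remembers whether its screw cap has a right-handed or a left-handed thread, so try gently both ways without wrenching it, unscrew the cap by the bar on its top, lift it straight off and finish still holding it in the gripper, level and at rest over the neck, with its lower rim 6 to 18 cm above where it was seated. Leave the cap of the other canister screwed on and do not disturb the things standing round about.

Things in the scene. Friction and masses are not known exactly. Their poses are not given: they have to be found in the camera images.
- drip_tray: shallow steel drip tray fixed on the worktop, 225 mm (x) by 175 mm (y), rim 14 mm high; origin: centre of its underside. The canister whose origin lies within 50 mm (horizontally) of this is the one to open
- canister_1: white plastic dosing canister, screwed down (fixed), in the drip tray or on a rubber mat 0.2-0.5 m beside it. Origin: underside centre, on the neck axis, at worktop height; z up. Body 110 (x) by 90 (y) mm, tap at its front (-x) reaching to x = -83. Shoulder at z = 114, neck hidden by the cap up to z = 132. Thread hand (right or left): cannot be seen, differs between starts
- canister_2: white plastic dosing canister, screwed down (fixed), in the drip tray or on a rubber mat 0.2-0.5 m beside it. Origin: underside centre, on the neck axis, at worktop height; z up. Body 110 (x) by 90 (y) mm, tap at its front (-x) reaching to x = -83. Shoulder at z = 114, neck hidden by the cap up to z = 132. Thread hand (right or left): cannot be seen, differs between starts
- cap_1: grey screw cap of canister_1, loose, about 60 g: round skirt 57 mm wide, 21 mm high, grip bar upright on its flat top. Origin: on the axis at the skirt's lower rim; z up, x along the bar. Screwed on: origin 116 mm above the canister's origin, on its axis, cap x along canister x within 2 degrees; sideways play 2 mm. Right-hand thread: loosens anticlockwise from above; left-hand: clockwise
- cap_2: grey screw cap of canister_2, loose, about 60 g: round skirt 57 mm wide, 21 mm high, grip bar upright on its flat top. Origin: on the axis at the skirt's lower rim; z up, x along the bar. Screwed on: origin 116 mm above the canister's origin, on its axis, cap x along canister x within 2 degrees; sideways play 2 mm. Right-hand thread: loosens anticlockwise from above; left-hand: clockwise
- grip_1 (a point): centre of the grip bar of cap_1, 33 mm above the cap's origin; bar 48 mm long (x), 14 thick (y), 26 high. Turned to tighten, the cap stops solid after 2 to 6 degrees; turned to loosen it goes easily, without rising, and lifts off freely when 45 to 75 degrees from its start; solid stop near 80. Before that it holds fast (2 mm play). Over 2 N m against a stop is wrenching
- grip_2 (a point): centre of the grip bar of cap_2, 33 mm above the cap's origin; bar 48 mm long (x), 14 thick (y), 26 high. Turned to tighten, the cap stops solid after 2 to 6 degrees; turned to loosen it goes easily, without rising, and lifts off freely when 45 to 75 degrees from its start; solid stop near 80. Before that it holds fast (2 mm play). Over 2 N m against a stop is wrenching
- pegs_1: bystander: green clothes peg strip, 15x72x12 mm, lying between the canisters; origin: centre of its underside
- mandarin_1: bystander: mandarin, 58 mm across, 53 mm high, behind the work; origin: centre of its underside
- mug_2: bystander: white mug, 78x110x97 mm with its handle, on the right; origin: centre of its underside
- box_1: bystander: green carton, 70x122x72 mm, behind on the left; origin: centre of its underside
There are look-alikes about, which are no part of the job. Leave any pink look-alike of the cap_2 alone.

How it is judged (in metres and radians):
On the way:
1. the cap of the canister in the drip tray has been turned loose (over 23 degrees) while still seated on its neck (((horizontal distance between canister_1 and drip_tray below 0.05 m and angle between the x axis of cap_1 and the x axis of canister_1, either way round above 0.4 rad and z of cap_1 in the frame of canister_1 below 0.124 m and horizontal distance between cap_1 and canister_1 below 0.006 m) or (horizontal distance between canister_2 and drip_tray below 0.05 m and angle between the x axis of cap_2 and the x axis of canister_2, either way round above 0.4 rad and z of cap_2 in the frame of canister_2 below 0.124 m and horizontal distance between cap_2 and canister_2 below 0.006 m))), for 0.05 s.
At the end, for the whole second after the job is handed in: The cap of the canister in the tray is gripped (over 1.5 N), touches its canister no more, its lower rim 50 to 200 mm above its seat, within 60 mm of the neck axis, within 17 degrees of level, slower than 30 mm/s; the other cap is within 8 mm of its place (((horizontal distance between canister_1 and drip_tray below 0.05 m and z of cap_1 in the frame of canister_1 between 0.166 and 0.316 m and horizontal distance between cap_1 and canister_1 below 0.06 m and angle between cap_1's own z axis and vertical below 0.3 rad and contact force between the fingers and cap_1 above 1.5 N and contact force between cap_1 and canister_1 below 0.1 N and linear speed of cap_1 below 0.03 m/s and distance of cap_2 from where it was at the start of the episode below 0.008 m) or (horizontal distance between canister_2 and drip_tray below 0.05 m and z of cap_2 in the frame of canister_2 between 0.166 and 0.316 m and horizontal distance between cap_2 and canister_2 below 0.06 m and angle between cap_2's own z axis and vertical below 0.3 rad and contact force between the fingers and cap_2 above 1.5 N and contact force between cap_2 and canister_2 below 0.1 N and linear speed of cap_2 below 0.03 m/s and distance of cap_1 from where it was at the start of the episode below 0.008 m))); the arm keeps its last pose, push and grip.
It fails at once if the other canister's cap is displaced by 8 mm or turned by 14 degrees ((not (horizontal distance between canister_1 and drip_tray below 0.05 m) and (distance of cap_1 from where it was at the start of the episode above 0.008 m or angle between the x axis of cap_1 and the x axis of canister_1, either way round above 0.25 rad)) or (not (horizontal distance between canister_2 and drip_tray below 0.05 m) and (distance of cap_2 from where it was at the start of the episode above 0.008 m or angle between the x axis of cap_2 and the x axis of canister_2, either way round above 0.25 rad))).
It fails at once if the cap is wrenched (over 150 N between cap and canister) (contact force between cap_1 and canister_1 above 150 N or contact force between cap_2 and canister_2 above 150 N).
It fails at once if a bystander is moved by 30 mm (distance of any of pegs_1, mandarin_1, mug_2, box_1 from where it was at the start of the episode above 0.03 m).
It also fails if it takes over 45 s, if anything falls off the work surface, if the arm or the gripper's body presses on something with over 40 N, if the wrist force passes 120 N, or if a joint passes its speed limit or range.

## Working session

There is one attempt and no reset: what is moved stays moved. The work goes in short steps, Python scripts to look and compute and a tool call to move; the robot and the scene stay as the last step left them, time stands still between calls to the robot, and variables do not carry over. Pictures are saved under pics/ and viewed, at most 10 in all, crops included, and the job is handed in when it is done.

Besides the shell and the picture viewer there is one more tool, called after "Emit:" in YAML: its name, and indented under it one key for each argument. move_arm: Moves the arm, as the interface text tells. Its arguments: {"type":"object","properties":{"increments":{"type":"array","items":{"type":"array","items":{"type":"number"}}},"newtons":{"type":"number"}},"required":["increments"]}

```bash
mkdir -p pics
cat > h.py <<'E'
import numpy as np,cv2,pickle
from workcell import ctrl, read_camera, hand_in
from scipy.spatial.transform import Rotation as R
def save(n,f):
    o=ctrl.get_obs(); c=read_camera(n); c['obs']=o; pickle.dump(c,open(f+'.pkl','wb'))
    cv2.imwrite(f'pics/{f}.png',c['image'][:,:,::-1]); return c
def pose(c):
    if 'T_tool_cam' in c:
        T=np.eye(4);T[:3,:3]=R.from_euler('xyz',c['obs']['tool_rot'],degrees=True).as_matrix();T[:3,3]=c['obs']['tcp_pos'];T=T@np.array(c['T_tool_cam']);return T[:3,:3],T[:3,3]
    o=np.array(c['orientation'])
    return (o if o.shape==(3,3) else R.from_euler('xyz',o,degrees=True).as_matrix()),np.array(c['origin'])
def ray(c,u,v):
    p=cv2.undistortPoints(np.array([[[u,v]]],float),np.array(c['intrinsics']),np.array(c['distortion']))[0,0]
    r,t=pose(c); return t,r@np.array([p[0],p[1],1])
def dep(c,u,v):
    t,d=ray(c,u,v); return t+d*c['range_z'][int(v),int(u)]
def onz(c,u,v,z):
    t,d=ray(c,u,v); return t+d*(z-t[2])/d[2]
E
python3 - <<'E'
from h import *
for n in('top','side'):
    c=save(n,n); print(n,c['origin'],c['orientation'],c['intrinsics'])
print(ctrl.get_obs())
a=np.vstack([cv2.imread('pics/top.png'),cv2.imread('pics/side.png')]);cv2.imwrite('pics/both.png',cv2.resize(a,(480,600)))
E
```

```text
top [-0.06347137  0.07190573  1.39305287] [-150.84936541   -0.70975974 -110.64229667] [[494.86744073   0.         323.37767078]
 [  0.         494.86744073 196.08833204]
 [  0.           0.           1.        ]]
side [ 0.34536752 -1.58050943  0.78907207] [-115.94096858    0.31159407  -10.09348603] [[458.78139921   0.         324.62397947]
 [  0.         458.78139921 199.29604294]
 [  0.           0.           1.        ]]
{'time': 0.1, 'qpos': array([5.96101903e+01, 1.48483874e+01, 1.19257586e+00, 7.64159043e+01,
       3.55228576e-04, 8.12561911e+01]), 'qd': array([ 0.07678603, -0.11682249,  0.16229932,  0.05960728, -0.11582804,
       -0.01682391]), 'effort': array([ 5.18268920e-03, -5.56691444e+01,  3.45071089e+01,  1.16076856e-02,
       -1.55807520e-04,  3.89815148e-05]), 'tcp_pos': array([0.20275097, 0.5109816 , 0.23070804]), 'tool_rot': array([-1.79929172e+02, -1.12530841e-02,  1.58353992e+02]), 'wrist_force': array([0.66867022, 0.16999567, 0.15537812]), 'ft_torque': array([0.03629841, 0.01735619, 0.01296455]), 'gripper_force': 0.0, 'gripper_width': 0.08509960739043557}
```

View pics/top.png

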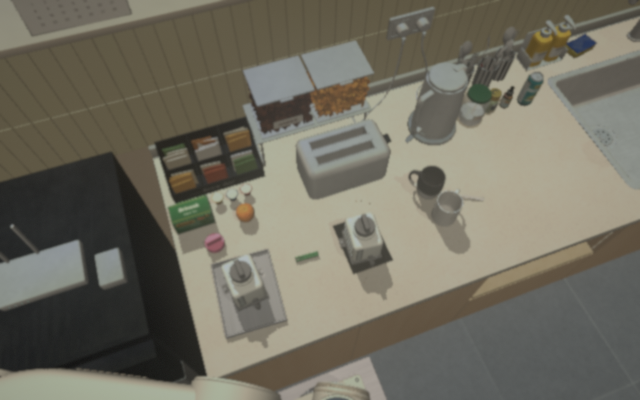

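View pics/side.png

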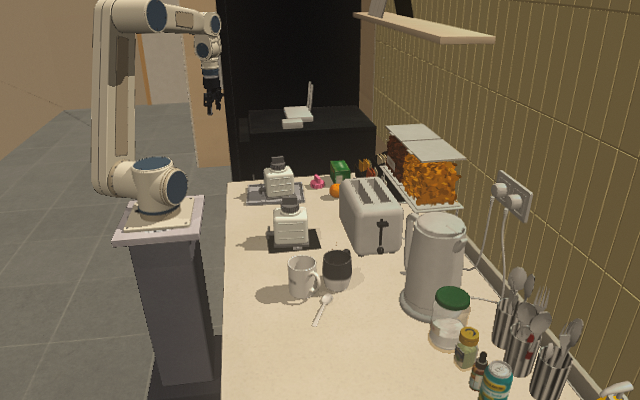

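The tray canister's cap is at about (240,270) in the top view and (278,162) in the side view. The other canister stands on the mat at (363,225) and (290,205). I'll enlarge the tray one.

Run:
```python
from h import *
a=cv2.imread('pics/top.png')[240:340,200:300];b=cv2.imread('pics/side.png')[140:215,240:315]
cv2.imwrite('pics/crop.png',np.hstack([cv2.resize(a,(400,400),interpolation=2),cv2.resize(b,(400,400),interpolation=2)]))
c=pickle.load(open('top.pkl','rb'))
for u,v in[(240,268),(240,272),(240,264),(235,272),(246,278),(241,283),(222,320),(363,222)]: print(u,v,dep(c,u,v).round(4))
c=pickle.load(open('side.pkl','rb'))
for u,v in[(278,158),(278,162),(278,168),(278,180),(289,200)]: print(u,v,dep(c,u,v).round(4))
```

```text
240 268 [0.4497 0.0973 0.156 ]
240 272 [0.4349 0.1001 0.166 ]
240 264 [0.4596 0.0942 0.1582]
235 272 [0.4517 0.1132 0.1362]
246 278 [0.4251 0.0905 0.1366]
241 283 [0.4253 0.1073 0.1134]
222 320 [0.3796 0.1892 0.0102]
363 222 [ 0.4611 -0.2599  0.1567]
278 158 [0.4566 0.1003 0.1544]
278 162 [0.4552 0.091  0.1414]
278 168 [0.453  0.0755 0.1226]
278 180 [0.4493 0.0564 0.0804]
289 200 [ 0.4597 -0.2742  0.1519]
```

View pics/crop.png

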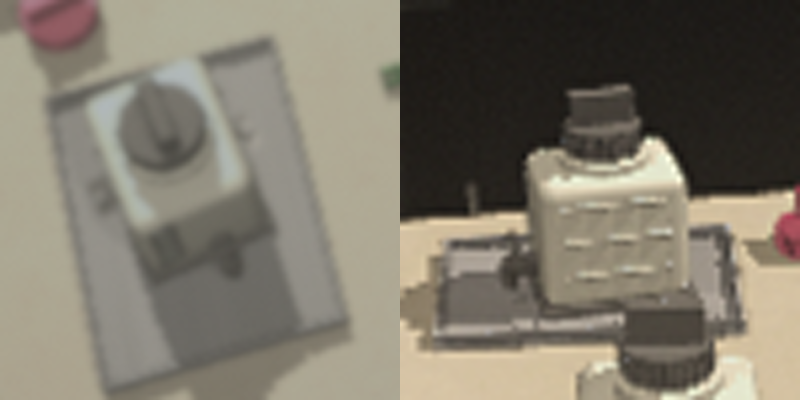

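Run:
```python
from h import *
c=pickle.load(open('top.pkl','rb'));s=pickle.load(open('side.pkl','rb'))
w=lambda x,y:(200-.375+x/4,240-.375+y/4); q=lambda x,y:(240-.4+(x-400)*.1875,140-.4+y*.1875)
a=onz(c,*w(148,85),.162);b=onz(c,*w(172,148),.162);print('bar',a,b,(a+b)/2,np.degrees(np.arctan2(*(a-b)[1::-1])))
print('cap disc',onz(c,*w(162,126),.137))
for e in[((48,100),(105,392)),((272,40),(348,328))]:
  a=onz(c,*w(*e[0]),.014);b=onz(c,*w(*e[1]),.014);print('tray',a,b,np.degrees(np.arctan2(*(a-b)[1::-1])))
a=onz(c,*w(205,62),.114);b=onz(c,*w(245,180),.114);print('body',np.degrees(np.arctan2(*(a-b)[1::-1])))
# triangulate bar top centre
o1,d1=ray(c,*w(159,114));o2,d2=ray(s,*q(601,92))
k=np.linalg.lstsq(np.c_[d1,-d2],o2-o1,rcond=None)[0];print('tri',o1+d1*k[0],o2+d2*k[1])
print(np.array(read_camera('wrist')['T_tool_cam']).round(3))
T=np.array([.447,.098,.27]);o=ctrl.get_obs();M=R.from_euler('xyz',o['tool_rot'],degrees=True).as_matrix();print(M.T@(T-o['tcp_pos'])*100)
```

```text
bar [0.46955077 0.10000709 0.162     ] [0.42192749 0.09728839 0.162     ] [0.44573913 0.09864774 0.162     ] 3.267336888938871
cap disc [0.4489484  0.09977303 0.137     ]
tray [0.5479018  0.17530823 0.014     ] [0.32772678 0.19137747 0.014     ] -4.1742708381835865
tray [0.5360368  0.00671061 0.014     ] [0.31086623 0.02210818 0.014     ] -3.911897744581896
body 0.5755665524555152
tri [0.44920372 0.09886871 0.15776282] [0.45402706 0.09931024 0.15977426]
[[ 0.001 -0.96  -0.281  0.073]
 [ 1.     0.001  0.    -0.001]
 [ 0.    -0.281  0.96  -0.143]
 [ 0.     0.     0.     1.   ]]
[-37.93438101 -29.38662433  -3.89618935]
```

Emit:
move_arm:
  increments:
    - [-3,-2,-3.9,0,8.5]
    - [-7,-5,-3.9,-0.5,8.5]
    - [-10,-8,-3.9,-1,8.5]
    - [-13,-10,-3.9,-2,8.5]
    - [-17,-13,-3.9,-3,8.5]
    - [-20,-16,-3.9,-4,8.5]
    - [-24,-19,-3.9,-4.4,8.5]
    - [-27,-21,-3.9,-4.4,8.5]
    - [-30,-23.5,-3.9,-4.4,8.5]
    - [-33,-26,-3.9,-4.4,8.5]
    - [-36,-28,-3.9,-4.4,8.5]
    - [-37.9,-29.4,-3.9,-4.4,8.5]

```text
time: 1.15
tcp_pos: [0.4475, 0.0957, 0.2703]
tool_rot: [-180.0, 0.0, -179.7]
wrist_force: [0.2, 1.1, -0.5]
gripper_width: 0.0848
gripper_force: 0.0
```

Run:
```python
from h import *
o=ctrl.get_obs();print(o)
c=save('wrist','w1')
```

```text
{'time': 1.15, 'qpos': array([ 1.54807262e+00,  5.17448461e+00, -5.23528530e+00,  7.95775595e+01,
       -1.06019007e-02,  1.24267628e+00]), 'qd': array([-47.48533678,  13.43834484,  14.9590078 ,   1.7110524 ,
         0.34806834, -46.76395706]), 'effort': array([  5.08851394, -45.90790272,  32.85894156,   0.30278122,
        -0.16776825,   1.08342189]), 'tcp_pos': array([0.44748375, 0.09566946, 0.2702628 ]), 'tool_rot': array([-1.79989675e+02,  1.28975164e-02, -1.79694604e+02]), 'wrist_force': array([ 0.23850216,  1.05168788, -0.48711897]), 'ft_torque': array([0.01860787, 0.01746027, 0.02056261]), 'gripper_force': 0.0, 'gripper_width': 0.08483824585178693}
```

View pics/w1.png

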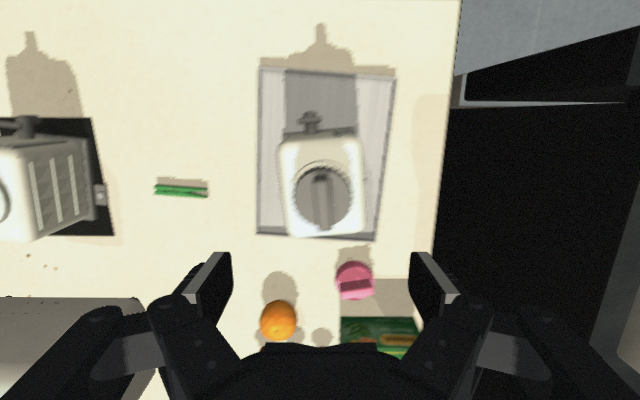

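The cap is at about (322,195), between the fingers, and the bar runs nearly up the picture. The arm was still settling, so I'll let it rest and take two wrist views from different places.

Emit:
move_arm:
  increments:
    - [0,0,0,0,8.5]
    - [0,0,0,0,8.5]
    - [0,0,0,0,8.5]

```text
time: 1.45
tcp_pos: [0.4462, 0.0987, 0.2702]
tool_rot: [180.0, -0.0, -179.6]
wrist_force: [0.1, 0.4, 0.1]
gripper_width: 0.0849
gripper_force: 0.0
```

Run:
```python
from h import *
c=save('wrist','w2');print(c['obs']['tcp_pos'],c['obs']['tool_rot'],c['obs']['qd'].round(2))
```

```text
[0.44618088 0.09867499 0.2701887 ] [ 1.79986805e+02 -2.98368439e-02 -1.79622665e+02] [ 1.08 -0.42  0.06  0.06 -0.11 -0.19]
```

Emit:
move_arm:
  increments:
    - [2,0,0,0,8.5]
    - [4,0,0,0,8.5]
    - [6,0,0,0,8.5]
    - [6,0,0,0,8.5]
    - [6,0,0,0,8.5]
    - [6,0,0,0,8.5]

```text
time: 2.0
tcp_pos: [0.3868, 0.0985, 0.2706]
tool_rot: [180.0, 0.1, -179.6]
wrist_force: [0.1, -0.0, -0.4]
gripper_width: 0.0849
gripper_force: 0.0
```

Run:
```python
from h import *
c=save('wrist','w3');print(c['obs']['tcp_pos'],c['obs']['tool_rot'],c['obs']['qd'].round(2))
a=cv2.imread('pics/w2.png');b=cv2.imread('pics/w3.png')
cv2.imwrite('pics/crop2.png',np.hstack([cv2.resize(a[130:250,260:380],(400,400),interpolation=2),cv2.resize(b[70:190,260:380],(400,400),interpolation=2)]))
```

```text
[0.38682777 0.09849559 0.2706499 ] [ 1.79997464e+02  7.17892917e-02 -1.79551206e+02] [-0.63  0.93  0.34  0.08 -0.02 -0.06]
```

View pics/crop2.png

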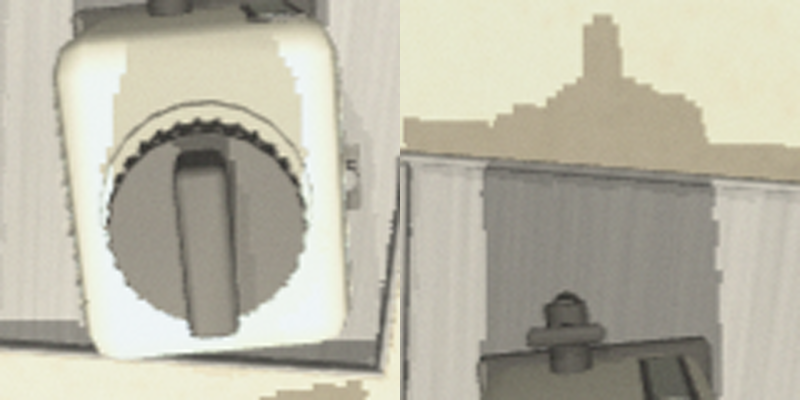

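In w2 the bar top runs from (313,181) to (324,230). In w3 the cap lies lower than my crop, so I'll re-crop it.

Run:
```python
from h import *
b=cv2.imread('pics/w3.png')
a=cv2.imread('pics/w2.png')
cv2.imwrite('pics/crop3.png',np.hstack([cv2.resize(a[155:235,280:360],(400,400),interpolation=2),cv2.resize(b[180:300,260:380],(400,400),interpolation=2)]))
```

```text
(no output)
```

View pics/crop3.png

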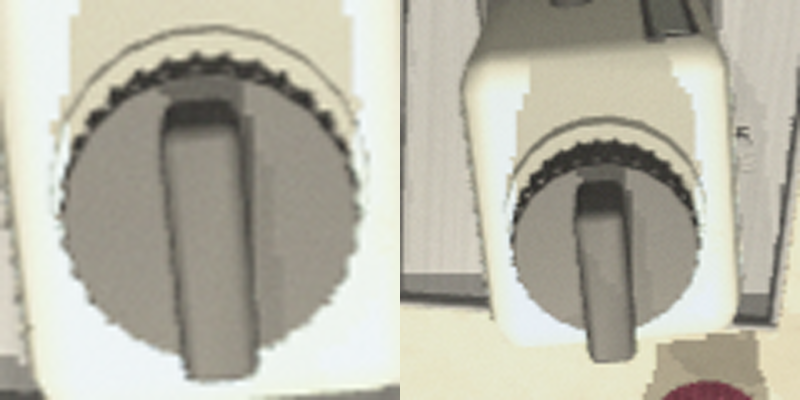

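Run:
```python
from h import *
A=pickle.load(open('w2.pkl','rb'));B=pickle.load(open('w3.pkl','rb'))
P=[(163,125),(238,122),(185,377),(258,375),(210,218)];Q=[(575,212),(625,209),(590,360),(634,357),(605,248)]
X=[]
for p,q in zip(P,Q):
  o1,d1=ray(A,279.6+p[0]/5,154.6+p[1]/5);o2,d2=ray(B,259.65+(q[0]-400)*.3,179.65+q[1]*.3)
  k=np.linalg.lstsq(np.c_[d1,-d2],o2-o1,rcond=None)[0];x=(o1+d1*k[0]+o2+d2*k[1])/2;X.append(x)
  z=.137 if len(X)==5 else .162
  print(x.round(4),onz(A,279.6+p[0]/5,154.6+p[1]/5,z).round(4),onz(B,259.65+(q[0]-400)*.3,179.65+q[1]*.3,z).round(4))
X=np.array(X);m=X[:4].mean(0);d=X[0]+X[1]-X[2]-X[3];print(m,np.degrees(np.arctan2(-d[1],-d[0])))
for c,u,v in[(A,320,205),(B,322,270)]:print(dep(c,u,v))
```

```text
[0.4274 0.0914 0.1623] [0.4275 0.0915 0.162 ] [0.4275 0.0913 0.162 ]
[0.4271 0.1047 0.1607] [0.4268 0.1043 0.162 ] [0.4265 0.105  0.162 ]
[0.4734 0.0956 0.1623] [0.4735 0.0955 0.162 ] [0.4736 0.0957 0.162 ]
[0.4739 0.1085 0.1597] [0.473  0.1086 0.162 ] [0.4725 0.1083 0.162 ]
[0.4512 0.0999 0.1358] [0.4509 0.0999 0.137 ] [0.4506 0.0999 0.137 ]
[0.45045524 0.10006126 0.16122943] 4.930003709240166
[0.44957053 0.09834456 0.1635843 ]
[0.45417825 0.10059931 0.16288515]
```

Emit:
move_arm:
  increments:
    - [-2,0,1,-0.3,6]
    - [-4,0.1,3,-0.6,5]
    - [-6,0.1,5,-0.9,5]
    - [-6.3,0.1,7,-0.9,5]
    - [-6.3,0.1,9,-0.9,5]
    - [-6.3,0.1,9.5,-0.9,5]
    - [-6.3,0.1,9.5,-0.9,5]
    - [-6.3,0.1,9.5,-0.9,5]
    - [-6.3,0.1,9.5,-0.9,5]

```text
time: 2.8
tcp_pos: [0.4503, 0.0993, 0.1765]
tool_rot: [-180.0, 0.1, -175.1]
wrist_force: [0.3, 0.8, 0.2]
gripper_width: 0.0498
gripper_force: 0.0
```

Emit:
move_arm:
  increments:
    - [0,0.1,1,0,5]
    - [0,0.1,2,0,5]
    - [0,0.1,3,0,5]
    - [0,0.1,3.5,0,5]
    - [0,0.1,3.5,0,5]
    - [0,0.1,3.5,0,5]

```text
time: 3.3
tcp_pos: [0.4499, 0.1002, 0.1411]
tool_rot: [-180.0, 0.1, -175.1]
wrist_force: [-0.8, -0.1, 0.2]
gripper_width: 0.0498
gripper_force: 0.0
```

Emit:
move_arm:
  increments:
    - [0,0,0,0,3]
    - [0,0,0,0,2]
    - [0,0,0,0,1]
    - [0,0,0,0,0.8]
    - [0,0,0,0,0.8]
    - [0,0,0,0,0.8]
    - [0,0,0,0,0.8]
    - [0,0,0,0,0.8]
    - [0,0,0,0,0.8]
    - [0,0,0,0,0.8]
  newtons: 30

```text
time: 4.13
tcp_pos: [0.45, 0.1002, 0.1409]
tool_rot: [-180.0, 0.1, -175.1]
wrist_force: [-0.6, -0.2, 5.7]
gripper_width: 0.0132
gripper_force: 31.1
```

```bash
python3 -c "
from h import *
o=ctrl.get_obs();print(o['ft_torque'],o['qpos'],o['qd'].round(1))"
```

```text
[ 0.00249564  0.19207981 -0.01719097] [ 2.10355035e+00  8.89096364e+00 -2.01724111e+01  6.08711906e+01
 -1.23059251e-03 -2.74977823e+00] [ 0.1  0.1  0.1 -0.   0.   0. ]
```

Emit:
move_arm:
  increments:
    - [0,0,0,-0.2,0.8]
    - [0,0,0,-0.4,0.8]
    - [0,0,0,-0.6,0.8]
    - [0,0,0,-0.8,0.8]
    - [0,0,0,-0.8,0.8]

```text
time: 4.55
tcp_pos: [0.4501, 0.1, 0.1409]
tool_rot: [-180.0, 0.1, -171.1]
wrist_force: [-1.5, -1.9, 4.9]
gripper_width: 0.0133
gripper_force: 31.2
```

```bash
python3 -c "
from h import *
o=ctrl.get_obs();print(o['ft_torque'],o['tool_rot'])"
```

```text
[-0.20836646  0.03765457 -0.14921144] [-1.79966520e+02  7.56032172e-02 -1.71106384e+02]
```

Emit:
move_arm:
  increments:
    - [0,0,0,-0.2,0.8]
    - [0,0,0,-0.4,0.8]
    - [0,0,0,-0.4,0.8]

```text
time: 4.8
tcp_pos: [0.45, 0.0998, 0.1408]
tool_rot: [-179.9, 0.1, -169.1]
wrist_force: [-0.4, -1.7, 6.3]
gripper_width: 0.0133
gripper_force: 32.5
```

```bash
python3 -c "
from h import *
o=ctrl.get_obs();print(o['ft_torque'],o['tool_rot'])"
```

```text
[-0.38207506  0.15936046 -0.62943075] [-1.79949470e+02  5.83463649e-02 -1.69148128e+02]
```

The torque rose to 0.63 N m over the last 2°, so this way looks like the tightening stop. I'll go gently the other way.

Emit:
move_arm:
  increments:
    - [0,0,0,0.4,0.8]
    - [0,0,0,0.8,0.8]
    - [0,0,0,1.2,0.8]
    - [0,0,0,1.6,0.8]
    - [0,0,0,2,0.8]
    - [0,0,0,2.4,0.8]
    - [0,0,0,2.6,0.8]
    - [0,0,0,2.6,0.8]

```text
time: 5.47
tcp_pos: [0.45, 0.1002, 0.1408]
tool_rot: [180.0, 0.1, 177.8]
wrist_force: [0.2, -0.0, 5.0]
gripper_width: 0.0132
gripper_force: 31.2
```

```bash
python3 -c "
from h import *
o=ctrl.get_obs();print(o['ft_torque'],o['tool_rot'])"
```

```text
[ 0.0407927   0.11982947 -0.0287222 ] [1.79994988e+02 6.59950603e-02 1.77786991e+02]
```

That way is free, so the thread is left-handed and loosens clockwise.

Emit:
move_arm:
  increments:
    - [0,0,0,0.5,0.8]
    - [0,0,0,1,0.8]
    - [0,0,0,1.5,0.8]
    - [0,0,0,2,0.8]
    - [0,0,0,2.5,0.8]
    - [0,0,0,3,0.8]
    - [0,0,0,3.5,0.8]
    - [0,0,0,4,0.8]
    - [0,0,0,4,0.8]

```text
time: 6.22
tcp_pos: [0.4501, 0.1002, 0.1409]
tool_rot: [180.0, 0.1, 157.7]
wrist_force: [-0.6, -0.7, 4.9]
gripper_width: 0.0133
gripper_force: 31.1
```

```bash
python3 -c "
from h import *
o=ctrl.get_obs();print(o['ft_torque'],o['tool_rot'])"
```

```text
[ 0.05876757  0.0184105  -0.0619075 ] [1.79964858e+02 7.06226710e-02 1.57698614e+02]
```

Emit:
move_arm:
  increments:
    - [0,0,0,0.6,0.8]
    - [0,0,0,1.2,0.8]
    - [0,0,0,1.8,0.8]
    - [0,0,0,2.4,0.8]
    - [0,0,0,3,0.8]
    - [0,0,0,3.6,0.8]
    - [0,0,0,4.2,0.8]
    - [0,0,0,4.8,0.8]
    - [0,0,0,5.4,0.8]
    - [0,0,0,6,0.8]
    - [0,0,0,6,0.8]

```text
time: 7.13
tcp_pos: [0.4501, 0.1004, 0.1408]
tool_rot: [179.9, 0.0, 127.7]
wrist_force: [-0.3, 0.5, 5.5]
gripper_width: 0.0135
gripper_force: 31.1
```

Emit:
move_arm:
  increments:
    - [0,0,0,0.4,0.8]
    - [0,0,0,0.8,0.8]
    - [0,0,0,1.2,0.8]
    - [0,0,0,1.6,0.8]
    - [0,0,0,2,0.8]
    - [0,0,0,2.4,0.8]
    - [0,0,0,2.8,0.8]
    - [0,0,0,2.8,0.8]

```text
time: 7.8
tcp_pos: [0.4504, 0.1008, 0.1408]
tool_rot: [179.9, -0.0, 113.8]
wrist_force: [1.9, 5.2, 6.2]
gripper_width: 0.0135
gripper_force: 31.0
```

Run:
```python
from h import *
o=ctrl.get_obs();print(o['ft_torque'],o['tool_rot'])
c=save('wrist','w4')
```

```text
[ 1.01920319 -0.44494116  0.05815815] [ 1.79863243e+02 -3.26189716e-02  1.13788552e+02]
```

View pics/w4.png

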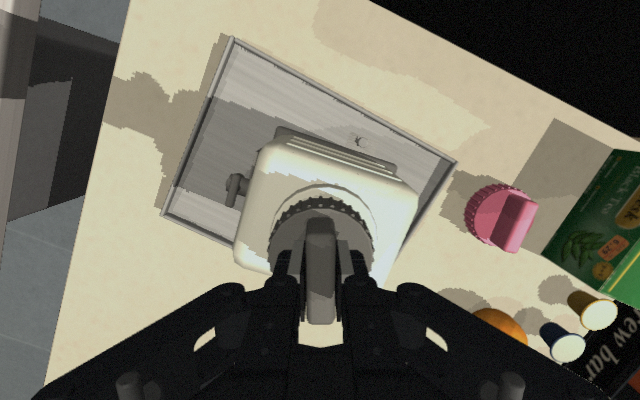

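The bar at (320,270) is still between the pads and square to the gripper, with the canister body turned about 70° beneath it, so the cap has turned. Next is a gentle lift test.

Emit:
move_arm:
  increments:
    - [0,0,-0.1,0,0.8]
    - [0,0,-0.2,0,0.8]
    - [0,0,-0.3,0,0.8]
    - [0,0,-0.4,0,0.8]
    - [0,0,-0.4,0,0.8]
  newtons: 40

```text
time: 8.27
tcp_pos: [0.4503, 0.1007, 0.1441]
tool_rot: [179.9, -0.1, 114.0]
wrist_force: [5.5, 5.3, -4.3]
gripper_width: 0.013
gripper_force: 39.6
```

Emit:
move_arm:
  increments:
    - [0,0,-0.1,0,0.8]
    - [0,0,-0.2,0,0.8]
    - [0,0,-0.3,0,0.8]
    - [0,0,-0.3,0,0.8]

```text
time: 8.6
tcp_pos: [0.4503, 0.1007, 0.147]
tool_rot: [179.9, -0.1, 114.0]
wrist_force: [4.7, 5.3, -4.1]
gripper_width: 0.0132
gripper_force: 39.5
```

Emit:
move_arm:
  increments:
    - [0,0.1,0,0,0.8]
    - [0.1,0.1,0,0,0.8]
    - [0.1,0.1,-0.3,0,0.8]
    - [0.1,0.1,-0.5,0,0.8]
    - [0.1,0.1,-0.7,0,0.8]
    - [0.1,0.1,-0.7,0,0.8]

```text
time: 9.1
tcp_pos: [0.4501, 0.1014, 0.1548]
tool_rot: [180.0, 0.0, 113.9]
wrist_force: [1.3, -0.1, -1.0]
gripper_width: 0.013
gripper_force: 40.1
```

Run:
```python
from h import *
o=ctrl.get_obs();print(o['ft_torque'],o['wrist_force'])
a=save('wrist','w5');b=save('side','s5')
cv2.imwrite('pics/c5.png',np.hstack([cv2.resize(a['image'][180:340,240:400,::-1],(400,400)),cv2.resize(b['image'][100:220,220:340,::-1],(400,400),interpolation=2)]))
```

```text
[ 0.04185038 -0.29554548 -0.03103613] [ 1.27544039 -0.11052465 -1.00123462]
```

View pics/c5.png

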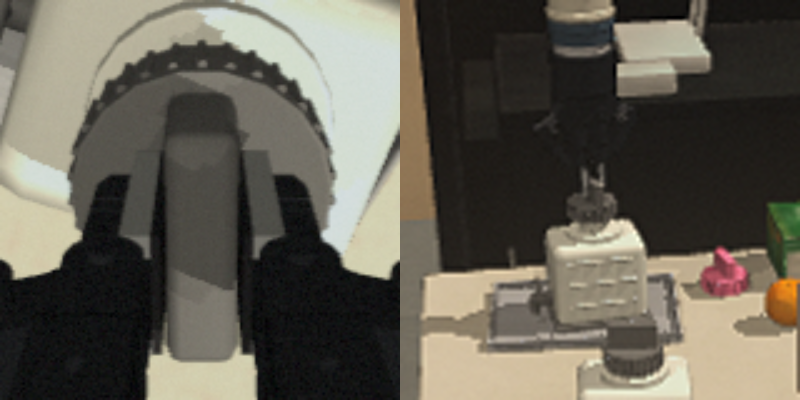

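The cap is rising with the gripper: the neck shows below it at (600,228) in the crop, and the load is only about 1 N. I'll lift it to about 11 cm.

Emit:
move_arm:
  increments:
    - [0,0,-0.5,0,0.8]
    - [0,0,-1.3,0,0.8]
    - [0,0,-2.5,0,0.8]
    - [0,0,-4,0,0.8]
    - [0,0,-5.5,0,0.8]
    - [0,0,-7,0,0.8]
    - [0,0,-8.3,0,0.8]
    - [0,0,-9.2,0,0.8]
    - [0,0,-9.6,0,0.8]
    - [0,0,-9.6,0,0.8]
    - [0,0,-9.6,0,0.8]
    - [0,0,-9.6,0,0.8]

```text
time: 10.2
tcp_pos: [0.4498, 0.1014, 0.2496]
tool_rot: [-179.9, -0.0, 113.9]
wrist_force: [0.1, -0.3, -0.6]
gripper_width: 0.0132
gripper_force: 40.1
```

Run:
```python
from h import *
o=ctrl.get_obs();print(o['wrist_force'],o['qd'].round(2))
a=save('wrist','w6');b=save('side','s6')
cv2.imwrite('pics/c6.png',np.hstack([cv2.resize(a['image'][:,120:520,::-1],(400,400)),cv2.resize(b['image'][80:200,220:340,::-1],(400,400),interpolation=2)]))
```

```text
[ 0.10905183 -0.30658482 -0.64992238] [ 0.01  0.1  -0.04  0.15  0.02 -0.08]
```

View pics/c6.png

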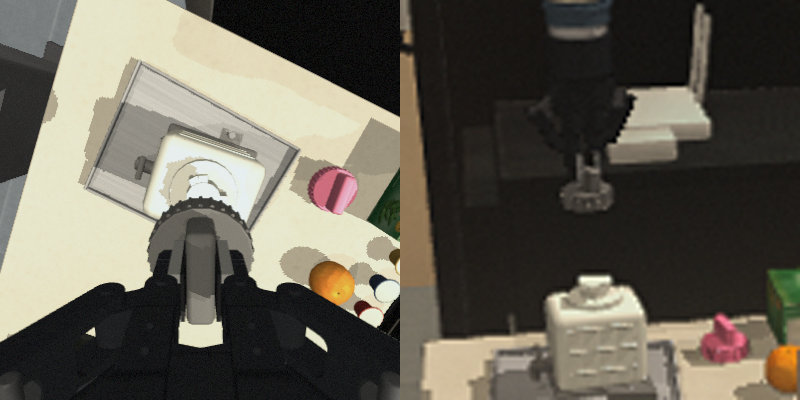

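The cap is in the gripper at (586,195), level and well above the bare neck at (595,283). The arm is at rest.

```bash
python3 -c "
from h import *
print(hand_in())"
```

```text
the job is handed in; nothing more can be done
None
```

The tray canister's cap, which has a left-handed thread, was unscrewed clockwise and lifted straight off; it was handed in still gripped, level and at rest, about 11 cm above its seat (hand_in gave no verdict).

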